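# Clamp a gouge-handle blank in the cam drilling jig

## Task

Take the orange-ended wooden blank out of the rack, stand it upright on the cork mat and let go of it, then take it again by its other pair of faces and stand it, upright and on the floor of the green drilling jig, between the jaws with its narrow way across from jaw to jaw. Only once it stands there, flip the red cam lever over its high point until it snaps fully closed, so that the blank is clamped for drilling. Leave the other blanks and the things on the bench where they are.

Things in the scene. Friction and masses are not known exactly. Their poses are not given: they have to be found in the camera images.
- blank_center (a point): Centre of the loose blank to clamp: pale wooden block standing upright, 40 (x) x 52 (y) x 100 mm (z, up), about 0.15 kg, top end orange. In the rack only its x faces (40 mm apart) can be reached, as walls hug its y faces; in the jig the jaws stand at its x faces, so there hold it by its y faces (52 mm apart).
- rack: Fixed plywood rack, origin at the centre of its underside: floor 80 (x) x 230 (y) x 8 mm thick, four upright walls 12 mm thick, 36 mm long in x, tops 102 mm above the bench, making three slots 57 mm wide at y = -69, 0, +69 mm. A blank stands in each, its axes parallel to the rack's, its top 108 mm above the bench; the x sides are open.
- spare_a_center (a point): Centre of another blank of the same size, dark wood throughout, standing in the rack; leave it.
- spare_b_center (a point): Centre of another blank of the same size, pale with a blue end, standing in the rack; leave it.
- mat_top (a point): Middle of the upper face of the fixed cork mat, 150 x 150 mm, 3 mm thick, on the bench between rack and jig.
- jig_seat (a point): Fixed green drilling jig: middle of its floor between the open jaws, 12 mm above the bench. Its x axis points from fixed jaw to cam lever, z up. Jaws are 48 mm wide (y) and reach 92 mm above this point. Low side strips, 12 mm high, have inner faces at y = +-30 mm; above them the y sides are open. The blank stands here, its x axis along the jig's (either way round).
- jig_hinge (a point): Centre of the lever's hinge, at x = +86, y = 0, z = +48 mm from jig_seat, in the jig's axes; the hinge axis is the jig's y axis. Two green cheeks stand either side of the hinge, to 18 mm above it.
- lever_grip (a point): Point on the centre line of the red round lever grip (22 mm thick, reaching from 55 to 126 mm from the hinge), 92 mm from the hinge. It moves with the lever.
- cam_lever (a joint): Angle of the cam lever (rad). 0 = open, 75 degrees above level, leaning away from the jaws; grows as it swings outward and down along the jig's +x: elevation = 1.309 - angle. Resistance rises to 8 to 12 N at the grip midway, fades to none at the high point, 1.18; past it a spring snaps it to the stop at 1.5 (11 degrees below level). Let go earlier, it springs back towards open.
- mallet: Loose round carver's mallet standing on its head, 80 mm across, 228 mm tall, origin at its underside; leave it.
- gouge: Loose gouge with an orange handle, lying, 240 mm long along its x, 26 mm thick, origin below its middle; leave it.
- glue: Loose white glue bottle, 60 mm across, 150 mm tall, origin at its underside; leave it.
- offcut: Loose dark wood offcut 70 x 130 x 35 mm, origin at its underside; leave it.
- tape_measure: Loose yellow tape measure 70 x 65 x 35 mm, origin at its underside; leave it.
- blank: The blank to be clamped, origin at the centre of its underside.
- jaw: The moving jaw, driven only by the cam lever through a spring; origin at the jig's underside, shifted by its travel. Its face is 24 mm to the +x side of jig_seat with the lever at 0 (2 mm nearer at 0.1); the fixed jaw's face is 24 mm to the -x side. The closed jaw pushes the blank against the fixed jaw, its centre to x = -4 mm.
Not all that is in view belongs to the job. Leave any pink or purple look-alike of the blank alone. There is more than one size of the part that bears jig_seat; the job needs the smaller.

How it is judged (in metres and radians):
On the way, in this order (a step that is already met when the one before it is completed fails the run):
1. the blank stands upright on the cork mat, let go (x of blank_center in the frame of mat_top between -0.075 and 0.075 m and y of blank_center in the frame of mat_top between -0.075 and 0.075 m and z of blank_center in the frame of mat_top below 0.056 m and angle between blank_center's own z axis and vertical below 0.1 rad and contact force between blank and the fingers below 0.2 N), for 0.2 s.
2. the blank stands on the jig's floor between the jaws while the lever is still open (x of blank_center in the frame of jig_seat between -0.01 and 0.01 m and y of blank_center in the frame of jig_seat between -0.01 and 0.01 m and z of blank_center in the frame of jig_seat below 0.054 m and value of joint cam_lever below 0.6 rad), for 0.2 s.
At the end, for the whole second after the job is handed in: Lever snapped closed (above 1.42); the jaw presses the blank with over 4 N; blank centre at x -10 to 2 mm and within 10 mm sideways of jig_seat, underside within 5 mm of the floor, upright within 0.06 rad, square to the jig within 0.1 rad, at rest (value of joint cam_lever above 1.42 rad and contact force between jaw and blank above 4 N and x of blank_center in the frame of jig_seat between -0.01 and 0.002 m and y of blank_center in the frame of jig_seat between -0.01 and 0.01 m and z of blank_center in the frame of jig_seat between 0.045 and 0.055 m and angle between blank_center's own z axis and vertical below 0.06 rad and angle between the x axis of blank_center and the x axis of jig_seat, either way round below 0.1 rad and linear speed of blank below 0.02 m/s); the robot touches nothing.
It fails at once if another blank or a thing on the bench was pushed more than 30 mm or knocked over (distance of any of spare_a_center, spare_b_center, mallet, gouge, glue, offcut, tape_measure from where it was at the start of the episode above 0.03 m or angle between any of mallet, glue's own z axis and vertical above 0.5 rad).
It fails at once if the lever was flipped over its high point without the blank between the jaws (value of joint cam_lever above 1.2 rad and distance between blank_center and jig_seat above 0.08 m).
It also fails if it takes over 69 s, if anything falls off the work surface, if the arm or the gripper's body presses on something with over 40 N, if the wrist force passes 120 N, or if a joint passes its speed limit or range.

## Robot

A 6-joint arm with a two-finger parallel gripper is mounted at the origin on the work surface. World frame = base frame: x ahead of the robot, y to its left, z up, the work surface at z = 0. Lengths are in mm, angles in rad, forces in N, time in s.
With the tool pointing down it reaches from about 350 to 775 mm from the base axis. Payload 5.5 kg.
Tool frame: the origin (TCP) lies at the very end of the fingers, on their centre line; the grasp point (between the pads) lies 19 mm behind it; z points along the fingers, y is the line along which they close (so a half turn about z gives the same grasp; the last joint's range is limited). The gripper opens to 85 mm and grips with 20 to 120 N. Pads are 22 mm wide; open, the fingers measure 114 mm over their backs; the gripper's body (76 mm by 85 mm) begins 54 mm behind the grasp point. The pads swing forward as they close: fully open they stand 13 mm farther back than shut.
Start: joints at [1.102, 0.313, 0.046, 1.304, 0, 1.431], TCP at [185.698, 544.232, 231.323] pointing down, gripper open.
Joint ranges: [-2.76, 2.76], [-0.86, 1.69], [-1.03, 1.26], [-2.2, 2.34], [-1.47, 1.5], [-3.14, 3.14]. Speed limits (rad/s): [2.57, 2.57, 3.14, 3.14, 3.14, 3.14].

## Interface

Orientations are given as a unit quaternion [w, x, y, z].
In Python, from rig import readout, vision, job_done gives the robot as it stands. The module is installed in compiled form; this text tells all that it offers.
- The arm moves only by the tool servo_tool, never from a script. Its argument "deltas" is a list of rows, each an object with "fingers": the closure, from -1 (fully open) to 1 (shut); "dp": the shift along the tool's x, y, z each as a share of 0.04 m, from -1 to 1, a list of three; "rot": the turn, a rotation vector about the tool's x, y, z each as a share of 0.15 rad, from -1 to 1, a list of three. A call has 1 to 8 rows; each row shifts and turns the commanded pose from where the row before left it, along the tool's axes as they then stand; what a row does not reach is not made up. A row lasts 1/8 s, in which the tool goes at most 62.5 mm and 10.7 degrees, less where a joint would pass 70% of its speed; a pose out of reach is approached as far as the arm can. A call with a number of a shift or a turn outside -1 to 1 is refused whole. A call with a gripper value outside its range is refused whole. The fingers move at their own pace and stop on an object; "newtons" is the grip in N (left out, the last holds). Time passes only in rows, so rows that do not move let the fingers close. It gives the time, the measured TCP pose, the force, the opening and the grip force at its end, in the units of the state.
- readout.state(): the state, without advancing time (a new reading comes with each control period).
- vision.camera(name): name is "side" or "top" or "wrist"; returns a dict with "image" (480x640x3 uint8, red, green, blue), "fx", "fy", "cx", "cy" (pixels), "view" (4x4, takes a point from world to camera coordinates). Camera axes: x right, y down, z forward; pixel columns grow to the right and rows downward; lengths in mm; the calibration is good to about 2 mm. A picture is of the moment at which its call begins. There is no depth.
- job_done(): hands the job in; it is judged then, once.
The state is a dict: "t": time; "qpos": joint angles; "qd": joint speeds; "joint_torque": joint torques, N m; "ee_pos": TCP position; "eef_rot": TCP orientation; "contact_force": force on the tool from outside, world axes, zero at the start; "moment": the same for the moment, N m; "gripper_width": opening from 0.0 (shut) to 1.0 (fully open); "grip_force": force on a finger pad.
Only numpy, scipy, OpenCV 4.12 (cv2) and the standard library are available. Lean on these libraries where they do the work, as an engineer would, in place of code of your own. Each camera call takes 0.05 s, during which the arm holds its last target. There are 200 camera calls.

## Working session

There is one attempt and no reset: what is moved stays moved. The work goes in short steps, Python scripts to look and compute and a tool call to move; the robot and the scene stay as the last step left them, time stands still between calls to the robot, and variables do not carry over. Pictures are saved under pics/ and viewed, at most 10 in all, crops included, and the job is handed in when it is done.

Besides the shell and the picture viewer there is one more tool, called as a command line: name --argument value ..., lists and objects as JSON in quotes. servo_tool: Moves the arm, as the interface text tells. Shift numbers are shares of 0.04 m and turn numbers shares of 0.15 rad, none past 1 either way. Its arguments: {"type":"object","properties":{"deltas":{"type":"array","items":{"type":"object","properties":{"fingers":{"type":"number"},"dp":{"type":"array","items":{"type":"number","minimum":-1,"maximum":1}},"rot":{"type":"array","items":{"type":"number","minimum":-1,"maximum":1}}}}},"newtons":{"type":"number"}},"required":["deltas"]}

```bash
mkdir -p pics; cat > h.py <<'E'
import numpy as np, cv2
from rig import readout, vision, job_done
def snap(n, f=None):
    c=vision.camera(n)
    if f: cv2.imwrite(f'pics/{f}.png', cv2.cvtColor(c['image'],cv2.COLOR_RGB2BGR))
    return c
def cast(c,u,v,z):
    "pixel -> world point on plane z"
    V=np.array(c['view']); R,t=V[:3,:3],V[:3,3]
    o=-R.T@t; d=R.T@np.array([(u-c['cx'])/c['fx'],(v-c['cy'])/c['fy'],1])
    return o+d*(z-o[2])/d[2]
def proj(c,p):
    V=np.array(c['view']); q=V[:3,:3]@np.array(p,float)+V[:3,3]
    return np.array([c['fx']*q[0]/q[2]+c['cx'],c['fy']*q[1]/q[2]+c['cy']])
def tri(obs):
    "least-squares point from [(cam,u,v),...], residual mm"
    A=np.zeros((3,3));b=np.zeros(3);L=[]
    for c,u,v in obs:
        V=np.array(c['view']);R,t=V[:3,:3],V[:3,3];o=-R.T@t
        d=R.T@np.array([(u-c['cx'])/c['fx'],(v-c['cy'])/c['fy'],1]);d/=np.linalg.norm(d)
        P=np.eye(3)-np.outer(d,d);A+=P;b+=P@o;L.append((P,o))
    x=np.linalg.solve(A,b);return x,[round(float(np.linalg.norm(P@(x-o))),1) for P,o in L]
E
python3 - <<'E'
from h import *
a=snap('top','top0');b=snap('side','side0')
for c in(a,b): print(c['fx'],np.round(-np.array(c['view'])[:3,:3].T@np.array(c['view'])[:3,3]))
s=readout.state();print(s)
E
```

```text
518.1183916796875 [ 488.  -42. 1454.]
466.07737359390455 [ -57. -812.  822.]
{'t': 0.1, 'qpos': array([1.10241367e+00, 3.13946575e-01, 4.51285693e-02, 1.30361933e+00,
       2.36597598e-06, 1.43124052e+00]), 'qd': array([-0.00095655, -0.00193132,  0.00361528,  0.00069727,  0.00034375,
       -0.00192658]), 'joint_torque': array([ 2.25445059e-03, -4.81723630e+01,  2.99246407e+01,  1.26794289e-02,
       -1.64577305e-04, -3.54820855e-06]), 'ee_pos': array([185.467614  , 543.7962121 , 230.50066157]), 'eef_rot': array([-2.46713452e-04,  1.63673643e-01,  9.86514199e-01, -7.82534058e-04]), 'contact_force': array([0.20133503, 0.66744692, 0.02307358]), 'moment': array([-0.01807957, -0.04229176,  0.01467201]), 'grip_force': 0.0, 'gripper_width': 0.9992565158362888}
```

View pics/top0.png

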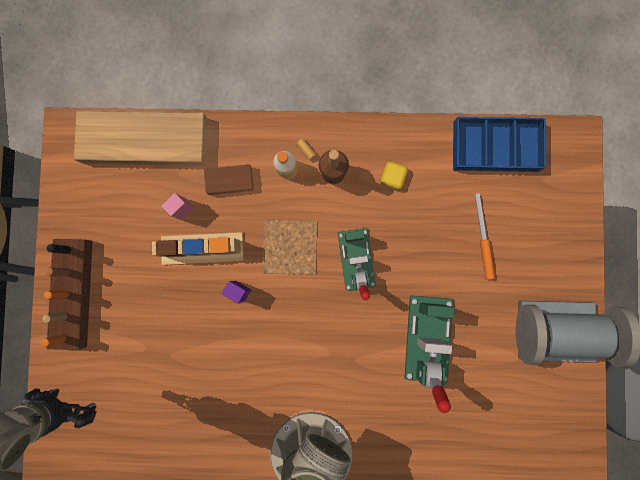

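View pics/side0.png

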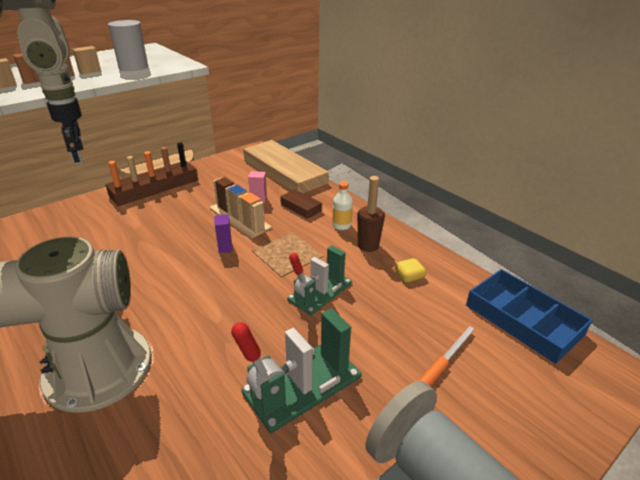

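Top view: the rack is at about (200,248), with the orange-ended blank in its right slot at (219,245). The mat is at (290,248) and the small jig at (357,262), its lever towards the robot. The pink (177,205) and purple (236,292) decoys and the big jig are to be avoided. The side view agrees: orange end at (250,200), small jig at (320,285).

```bash
cat >> h.py <<'E'
def hsv(c): return cv2.cvtColor(c['image'],cv2.COLOR_RGB2HSV)
def blobs(c,lo,hi,roi=None,amin=40):
    m=cv2.inRange(hsv(c),np.array(lo),np.array(hi))
    if roi: k=np.zeros_like(m);k[roi[1]:roi[3],roi[0]:roi[2]]=255;m&=k
    cs,_=cv2.findContours(m,cv2.RETR_EXTERNAL,cv2.CHAIN_APPROX_NONE)
    return sorted([x for x in cs if cv2.contourArea(x)>=amin],key=cv2.contourArea,reverse=True)
def rect(q): (u,v),(w,h),a=cv2.minAreaRect(q); return [round(float(x),1) for x in (u,v,w,h,a)]
E
python3 - <<'E'
from h import *
t=snap('top');s=snap('side')
print(hsv(t)[245,219],hsv(t)[262,345],hsv(t)[292,364],hsv(t)[248,290],hsv(s)[200,250])
o=blobs(t,(8,180,150),(18,255,255),(190,220,245,265),20)
for q in o: print('top orange',rect(q),np.round(cast(t,*rect(q)[:2],108)))
so=blobs(s,(8,180,120),(18,255,255),(235,185,270,240),10)
for q in so: print('side orange',rect(q))
print(np.round(cast(t,219,245,108)), 'mat',[np.round(cast(t,u,v,3)) for u,v in((265,221),(317,221),(316,275),(264,273))])
g=blobs(t,(65,90,20),(90,255,200),(330,220,380,300),40)
for q in g: print('green',rect(q),np.round(cast(t,*rect(q)[:2],12)),[np.round(cast(t,*p,12)[:2]) for p in cv2.boxPoints(cv2.minAreaRect(q))])
r=blobs(t,(172,150,80),(180,255,255),(345,270,380,305),10)+blobs(t,(0,150,80),(4,255,255),(345,270,380,305),20)
for q in r: print('red',rect(q),np.round(cast(t,*rect(q)[:2],149)))
w=snap('wrist','w0'); st=readout.state()
from scipy.spatial.transform import Rotation as Ro
q=st['eef_rot'];R=Ro.from_quat([*q[1:],q[0]]).as_matrix()
V=np.array(w['view']);print('tool axes',np.round(R,3));print('cam in tool',np.round(R.T@(-V[:3,:3].T@V[:3,3]-st['ee_pos'])),np.round(V[:3,:3]@R,3),w['fx'])
E
```

```text
[ 13 191 216] [ 70  83 108] [  1 207 160] [ 14 121 150] [ 13 180 250]
top orange [218.0, 245.0, 14.0, 18.0, 90.0] [557. 253. 108.]
side orange [250.0, 197.5, 7.3, 15.3, 76.0]
[558. 250. 108.] mat [array([633., 145.,   3.]), array([636.,  -2.,   3.]), array([485.,  -2.,   3.]), array([487., 144.,   3.])]
green [349.5, 275.5, 13.0, 27.0, 0.0] [486. -96.  12.] [array([448., -78.]), array([523., -77.]), array([ 523., -113.]), array([ 449., -114.])]
green [352.4, 234.4, 8.5, 28.4, 81.9] [ 600. -101.   12.] [array([605., -61.]), array([ 618., -139.]), array([ 595., -142.]), array([582., -64.])]
red [364.1, 292.0, 14.5, 8.5, 71.6] [ 445. -128.  149.]
tool axes [[-0.946  0.323 -0.   ]
 [ 0.323  0.946 -0.001]
 [ 0.    -0.001 -1.   ]]
cam in tool [  70.    1. -143.] [[-0.     1.    -0.   ]
 [-0.961 -0.    -0.276]
 [-0.276  0.     0.961]] 411.6382729680425
```

```bash
cat >> h.py <<'E'
from scipy.spatial.transform import Rotation as Ro
def toolR():
    q=readout.state()['eef_rot'];return Ro.from_quat([*q[1:],q[0]])
def down(yaw,tilt=0):
    "tool z down, tool x at yaw (rad); tilt about tool y"
    x=np.array([np.cos(yaw),np.sin(yaw),0]);z=np.array([0,0,-1.]);
    return Ro.from_matrix(np.c_[x,np.cross(z,x),z])*Ro.from_euler('y',tilt)
def plan(p,R,n,p0=None,R0=None):
    "n rows of shares from the measured (or given) pose to p,R; step is in axes of the row's start"
    R0=toolR() if R0 is None else R0; p0=readout.state()['ee_pos'] if p0 is None else p0
    w=(R0.inv()*R).as_rotvec()/n; d=(np.array(p,float)-p0)/n
    for i in range(n):
        Ri=R0*Ro.from_rotvec(w*i)
        print(np.round(Ri.inv().apply(d)/40,2).tolist(),np.round(w/.15,2).tolist())
E
python3 -c "
from h import *
plan([557,252,240],down(np.pi/2),12)"
```

```text
[-0.93, -0.33, -0.02] [-0.0, 0.0, 0.69]
[-0.96, -0.23, -0.02] [-0.0, 0.0, 0.69]
[-0.98, -0.13, -0.02] [-0.0, 0.0, 0.69]
[-0.98, -0.03, -0.02] [-0.0, 0.0, 0.69]
[-0.98, 0.08, -0.02] [-0.0, 0.0, 0.69]
[-0.97, 0.18, -0.02] [-0.0, 0.0, 0.69]
[-0.94, 0.28, -0.02] [-0.0, 0.0, 0.69]
[-0.91, 0.37, -0.02] [-0.0, 0.0, 0.69]
[-0.87, 0.46, -0.02] [-0.0, 0.0, 0.69]
[-0.82, 0.55, -0.02] [-0.0, 0.0, 0.69]
[-0.75, 0.63, -0.02] [-0.0, 0.0, 0.69]
[-0.69, 0.71, -0.02] [-0.0, 0.0, 0.69]
```

servo_tool --deltas '[{"fingers": -1, "dp": [-0.93, -0.33, -0.02], "rot": [0, 0, 0.69]}, {"fingers": -1, "dp": [-0.96, -0.23, -0.02], "rot": [0, 0, 0.69]}, {"fingers": -1, "dp": [-0.98, -0.13, -0.02], "rot": [0, 0, 0.69]}, {"fingers": -1, "dp": [-0.98, -0.03, -0.02], "rot": [0, 0, 0.69]}, {"fingers": -1, "dp": [-0.98, 0.08, -0.02], "rot": [0, 0, 0.69]}, {"fingers": -1, "dp": [-0.97, 0.18, -0.02], "rot": [0, 0, 0.69]}]' --newtons 40

```text
t: 1.0
ee_pos: [372.5, 397.1, 236.1]
eef_rot: [-0.0, 0.459, 0.889, 0.0]
contact_force: [0.7, 0.6, -0.0]
gripper_width: 1.001
grip_force: 0.0
```

servo_tool --deltas '[{"fingers": -1, "dp": [-0.94, 0.28, -0.02], "rot": [0, 0, 0.69]}, {"fingers": -1, "dp": [-0.91, 0.37, -0.02], "rot": [0, 0, 0.69]}, {"fingers": -1, "dp": [-0.87, 0.46, -0.02], "rot": [0, 0, 0.69]}, {"fingers": -1, "dp": [-0.82, 0.55, -0.02], "rot": [0, 0, 0.69]}, {"fingers": -1, "dp": [-0.75, 0.63, -0.02], "rot": [0, 0, 0.69]}, {"fingers": -1, "dp": [-0.69, 0.71, -0.02], "rot": [0, 0, 0.69]}, {"fingers": -1}, {"fingers": -1}]'

```text
validation failed for argument at $.de...
```

```bash
python3 - <<'E'
from h import *
w=snap('wrist','w1')
for q in blobs(w,(8,150,120),(20,255,255),None,300): print(rect(q),np.round(cast(w,*rect(q)[:2],108)),[np.round(cast(w,*p,108)[:2]) for p in cv2.boxPoints(cv2.minAreaRect(q))])
E
```

```text
[319.5, 225.5, 451.0, 639.0, 90.0] [373. 401. 108.] [array([140., 403.]), array([446., 621.]), array([691., 397.]), array([271., 100.])]
[520.0, 349.3, 45.5, 16.8, 30.7] [549. 410. 108.] [array([532., 402.]), array([529., 415.]), array([566., 417.]), array([569., 405.])]
[74.5, 472.5, 13.0, 37.0, 90.0] [330. 115. 108.] [array([315., 112.]), array([339., 130.]), array([345., 118.]), array([320., 100.])]
```

View pics/w1.png

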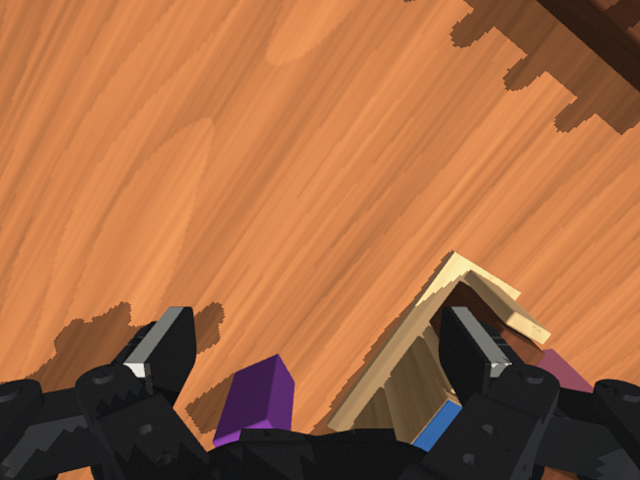

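Mid-way picture: purple decoy at (255,400), rack at (430,380), fingertips at (165,340) and (470,340). The second call was refused because bare rows need dp/rot, so I'll send it again with those filled in.

servo_tool --deltas '[{"fingers": -1, "dp": [-0.94, 0.28, -0.02], "rot": [0, 0, 0.69]}, {"fingers": -1, "dp": [-0.91, 0.37, -0.02], "rot": [0, 0, 0.69]}, {"fingers": -1, "dp": [-0.87, 0.46, -0.02], "rot": [0, 0, 0.69]}, {"fingers": -1, "dp": [-0.82, 0.55, -0.02], "rot": [0, 0, 0.69]}, {"fingers": -1, "dp": [-0.75, 0.63, -0.02], "rot": [0, 0, 0.69]}, {"fingers": -1, "dp": [-0.69, 0.71, -0.02], "rot": [0, 0, 0.69]}, {"fingers": -1, "dp": [0, 0, 0], "rot": [0, 0, 0]}, {"fingers": -1, "dp": [0, 0, 0], "rot": [0, 0, 0]}]'

```text
t: 2.05
ee_pos: [556.7, 252.1, 240.5]
eef_rot: [-0.0, 0.707, 0.707, -0.0]
contact_force: [-0.4, 0.7, 0.1]
gripper_width: 0.994
grip_force: 0.0
```

```bash
python3 - <<'E'
from h import *
print(readout.state()['ee_pos'])
w=snap('wrist','w2');t=snap('top')
for q in blobs(w,(9,170,150),(17,255,255),None,300): print(rect(q),cv2.contourArea(q),np.round(cast(w,*rect(q)[:2],108)),[np.round(cast(w,*p,108)[:2]) for p in cv2.boxPoints(cv2.minAreaRect(q))])
print(hsv(w)[250:330:20,320])
E
```

```text
[556.71594968 252.05467082 240.54486027]
[320.4, 225.8, 71.6, 57.3, 86.2] 3908.5 [559. 254. 108.] [array([538., 277.]), array([576., 280.]), array([581., 229.]), array([540., 226.])]
[[ 16 196 252]
 [ 22  91 251]
 [ 12 158 126]
 [ 16 124 238]]
```

View pics/w2.png

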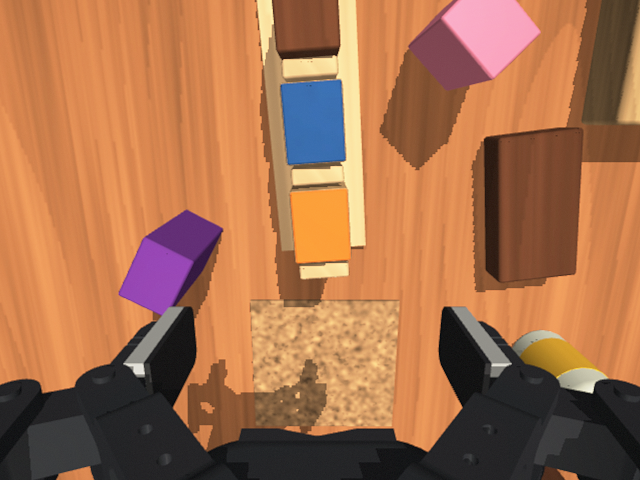

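Wrist view: orange end at (320,226) in the right-hand slot, blue at (314,122), mat in front at (325,360), fingers clear on both sides.

```bash
python3 - <<'E'
from h import *
w=snap('wrist');t=snap('top');s=snap('side')
o=blobs(w,(9,170,150),(17,255,255),(280,170,370,275),300)[0]; b=blobs(w,(100,150,60),(120,255,255),(260,60,370,180),300)[0]
po,pb=[cast(w,*rect(q)[:2],108) for q in(o,b)]
d=pb-po; print(po,pb,np.linalg.norm(d),'yaw deg',np.degrees(np.arctan2(d[1],d[0])))
ot=blobs(t,(8,150,150),(18,255,255),(205,233,235,258),20)[0]
os=blobs(s,(8,150,200),(18,255,255),(235,185,270,215),10)[0]
print(rect(ot),rect(os),tri([(w,*rect(o)[:2]),(t,*rect(ot)[:2])]),tri([(w,*rect(o)[:2]),(s,*rect(os)[:2])]))
yaw=np.arctan2(d[1],d[0])
plan([po[0],po[1],66],down(yaw),5)
E
```

```text
[558.89319545 253.92353563 108.        ] [554.08849402 322.84214343 108.        ] 69.08588608616529 yaw deg 93.9879566031718
[218.5, 245.0, 14.0, 19.0, 90.0] [249.8, 197.4, 17.0, 8.9, 26.6] (array([558.36171722, 252.62343783, 102.60778675]), [0.6, 0.6]) (array([558.70775283, 253.47305931, 105.7790349 ]), [0.2, 0.2])
[0.01, 0.01, 0.88] [0.0, -0.0, -0.09]
[0.01, 0.01, 0.88] [0.0, -0.0, -0.09]
[0.01, 0.01, 0.88] [0.0, -0.0, -0.09]
[0.01, 0.01, 0.88] [0.0, -0.0, -0.09]
[0.01, 0.01, 0.88] [0.0, -0.0, -0.09]
```

servo_tool --deltas '[{"fingers": -1, "dp": [0.01, 0.01, 0.88], "rot": [0, 0, -0.09]}, {"fingers": -1, "dp": [0.01, 0.01, 0.88], "rot": [0, 0, -0.09]}, {"fingers": -1, "dp": [0.01, 0.01, 0.88], "rot": [0, 0, -0.09]}, {"fingers": -1, "dp": [0.01, 0.01, 0.88], "rot": [0, 0, -0.09]}, {"fingers": -1, "dp": [0.01, 0.01, 0.85], "rot": [0, 0, -0.09]}, {"fingers": -1, "dp": [0, 0, 0], "rot": [0, 0, 0]}]' --newtons 50

```text
t: 3.05
ee_pos: [556.3, 253.8, 63.5]
eef_rot: [-0.002, 0.682, 0.731, -0.003]
contact_force: [0.5, -0.7, 0.1]
gripper_width: 1.004
grip_force: 0.0
```

servo_tool --deltas '[{"fingers": 1, "dp": [0, 0, 0], "rot": [0, 0, 0]}, {"fingers": 1, "dp": [0, 0, 0], "rot": [0, 0, 0]}, {"fingers": 1, "dp": [0, 0, 0], "rot": [0, 0, 0]}, {"fingers": 1, "dp": [0, 0, 0], "rot": [0, 0, 0]}, {"fingers": 1, "dp": [0, 0, 0], "rot": [0, 0, 0]}, {"fingers": 1, "dp": [0, 0, 0], "rot": [0, 0, 0]}, {"fingers": 1, "dp": [0, 0, 0], "rot": [0, 0, 0]}, {"fingers": 1, "dp": [0, 0, 0], "rot": [0, 0, 0]}]'

```text
t: 4.05
ee_pos: [560.3, 254.4, 68.0]
eef_rot: [0.001, 0.683, 0.731, 0.001]
contact_force: [-0.2, -0.1, 7.0]
gripper_width: 0.459
grip_force: 51.0
```

servo_tool --deltas '[{"fingers": 1, "dp": [0, 0, -0.3], "rot": [0, 0, 0]}, {"fingers": 1, "dp": [0, 0, -0.7], "rot": [0, 0, 0]}, {"fingers": 1, "dp": [0, 0, -0.8], "rot": [0, 0, 0]}, {"fingers": 1, "dp": [0, 0, -0.8], "rot": [0, 0, 0]}, {"fingers": 1, "dp": [0, 0, -0.5], "rot": [0, 0, 0]}, {"fingers": 1, "dp": [0, 0, -0.2], "rot": [0, 0, 0]}, {"fingers": 1, "dp": [0, 0, 0], "rot": [0, 0, 0]}]'

```text
t: 4.92
ee_pos: [559.2, 254.0, 198.4]
eef_rot: [0.0, 0.683, 0.731, 0.0]
contact_force: [-0.9, 0.0, -0.8]
gripper_width: 0.462
grip_force: 50.3
```

```bash
python3 - <<'E'
from h import *
w=snap('wrist','w3');t=snap('top');s=snap('side')
for n,c,roi in(('t',t,(255,212,325,285)),('s',s,(245,225,330,280))):
    q=blobs(c,(10,60,100),(20,150,210),roi,200)
    for x in q[:2]: print(n,rect(x),cv2.contourArea(x))
    if n=='t': a=rect(q[0])
    else: b=rect(q[0])
o=blobs(w,(9,170,150),(17,255,255),(250,100,400,400),300)
for q in o: print('held',rect(q))
print(np.round(cast(t,a[0],a[1],3)))
plan([560,72,190],down(np.radians(94)),6)
E
```

```text
t [289.5, 248.0, 69.0, 72.0, 0.0] 3464.0
s [289.1, 258.3, 49.4, 66.8, 70.3] 1663.0
s [258.5, 232.5, 15.0, 27.0, 90.0] 233.0
held [319.0, 349.5, 99.0, 138.0, 90.0]
[559.  74.   3.]
[-0.76, -0.04, 0.03] [-0.0, 0.0, -0.0]
[-0.76, -0.04, 0.03] [-0.0, 0.0, -0.0]
[-0.76, -0.05, 0.03] [-0.0, 0.0, -0.0]
[-0.76, -0.05, 0.03] [-0.0, 0.0, -0.0]
[-0.76, -0.05, 0.03] [-0.0, 0.0, -0.0]
[-0.76, -0.05, 0.03] [-0.0, 0.0, -0.0]
```

View pics/w3.png

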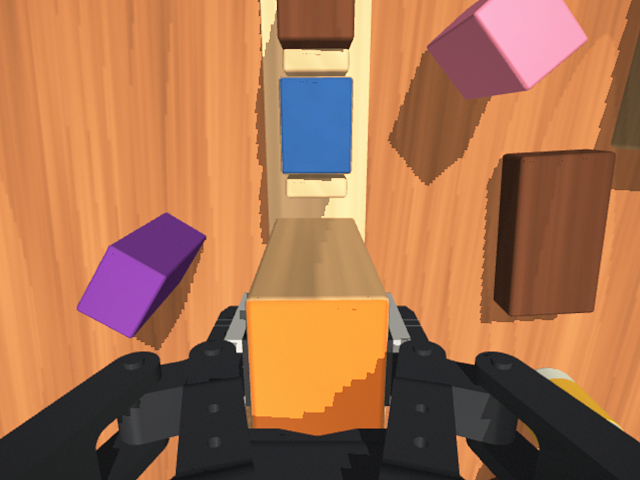

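The blank is held squarely (orange end at (319,350)), its slot is empty and the spares haven't moved. The mat centre from the top view is (559,74). Next, across to the mat and down.

servo_tool --deltas '[{"fingers": 1, "dp": [-0.5, -0.03, 0], "rot": [0, 0, 0]}, {"fingers": 1, "dp": [-0.9, -0.05, 0], "rot": [0, 0, 0]}, {"fingers": 1, "dp": [-0.9, -0.05, 0.03], "rot": [0, 0, 0]}, {"fingers": 1, "dp": [-0.9, -0.05, 0.03], "rot": [0, 0, 0]}, {"fingers": 1, "dp": [-0.9, -0.05, 0.05], "rot": [0, 0, 0]}, {"fingers": 1, "dp": [-0.4, -0.03, 0.5], "rot": [0, 0, 0]}, {"fingers": 1, "dp": [0, 0, 0.8], "rot": [0, 0, 0]}, {"fingers": 1, "dp": [0, 0, 0.8], "rot": [0, 0, 0]}]'

```text
t: 6.08
ee_pos: [560.4, 72.2, 108.6]
eef_rot: [0.0, 0.683, 0.73, -0.0]
contact_force: [0.2, 0.6, -1.0]
gripper_width: 0.468
grip_force: 50.4
```

servo_tool --deltas '[{"fingers": 1, "dp": [0, 0, 0.7], "rot": [0, 0, 0]}, {"fingers": 1, "dp": [0, 0, 0.2], "rot": [0, 0, 0]}, {"fingers": 1, "dp": [0, 0, 0], "rot": [0, 0, 0]}]'

```text
t: 6.45
ee_pos: [560.5, 73.2, 73.5]
eef_rot: [-0.0, 0.683, 0.73, -0.0]
contact_force: [-0.2, 0.1, -0.9]
gripper_width: 0.462
grip_force: 50.3
```

```bash
python3 - <<'E'
from h import *
t=snap('top');s=snap('side','s1')
ot=blobs(t,(8,150,120),(18,255,255),(270,215,320,280),15)
os=blobs(s,(8,150,120),(18,255,255),(270,195,330,260),10)
print([rect(x) for x in ot],[rect(x) for x in os])
print(readout.state()['ee_pos'])
E
```

```text
[[305.0, 276.5, 5.0, 28.0, 90.0], [312.4, 220.3, 27.8, 15.2, 40.1]] [[305.5, 227.0, 64.0, 47.0, 90.0], [272.5, 233.0, 14.0, 5.0, 90.0]]
[561.7353956   73.47905256  74.81247525]
```

servo_tool --deltas '[{"fingers": 1, "dp": [0, 0, 0.15], "rot": [0, 0, 0]}, {"fingers": 1, "dp": [0, 0, 0.07], "rot": [0, 0, 0]}, {"fingers": 1, "dp": [0, 0, 0], "rot": [0, 0, 0]}]'

```text
t: 6.92
ee_pos: [560.7, 73.8, 64.7]
eef_rot: [-0.0, 0.683, 0.731, -0.0]
contact_force: [0.4, 0.2, -0.2]
gripper_width: 0.461
grip_force: 50.3
```

servo_tool --deltas '[{"fingers": 1, "dp": [0, 0, 0.04], "rot": [0, 0, 0]}, {"fingers": 1, "dp": [0, 0, 0], "rot": [0, 0, 0]}]'

```text
t: 7.18
ee_pos: [560.9, 73.8, 63.2]
eef_rot: [-0.0, 0.683, 0.731, 0.0]
contact_force: [-0.0, -0.2, -0.8]
gripper_width: 0.463
grip_force: 50.3
```

```bash
python3 - <<'E'
from h import *
s=readout.state();print(s['ee_pos'],s['contact_force'])
E
```

```text
[560.87191305  73.76943556  63.23154852] [-0.0023777  -0.22933566 -0.83736564]
```

servo_tool --deltas '[{"fingers": 1, "dp": [0, 0, 0.04], "rot": [0, 0, 0]}, {"fingers": 1, "dp": [0, 0, 0], "rot": [0, 0, 0]}]'

```text
t: 7.42
ee_pos: [561.0, 73.7, 63.0]
eef_rot: [0.0, 0.683, 0.731, 0.0]
contact_force: [-3.8, 0.4, 7.1]
gripper_width: 0.461
grip_force: 51.5
```

servo_tool --deltas '[{"fingers": -1, "dp": [0, 0, 0], "rot": [0, 0, 0]}, {"fingers": -1, "dp": [0, 0, 0], "rot": [0, 0, 0]}, {"fingers": -1, "dp": [0, 0, 0], "rot": [0, 0, 0]}, {"fingers": -1, "dp": [0, 0, 0], "rot": [0, 0, 0]}, {"fingers": -1, "dp": [0, 0, -0.5], "rot": [0, 0, 0]}, {"fingers": -1, "dp": [0, 0, -0.9], "rot": [0, 0, 0]}, {"fingers": -1, "dp": [0, 0, -0.9], "rot": [0, 0, 0]}, {"fingers": -1, "dp": [0, 0, -0.8], "rot": [0, 0, -0.8]}]'

```text
t: 8.43
ee_pos: [561.0, 73.7, 187.0]
eef_rot: [0.0, 0.637, 0.771, 0.0]
contact_force: [1.0, -0.2, 0.2]
gripper_width: 0.997
grip_force: 0.0
```

servo_tool --deltas '[{"fingers": -1, "dp": [0, 0, -0.8], "rot": [0, 0, -1]}, {"fingers": -1, "dp": [0, 0, -0.6], "rot": [0, 0, -1]}, {"fingers": -1, "dp": [0, 0, 0], "rot": [0, 0, -1]}, {"fingers": -1, "dp": [0, 0, 0], "rot": [0, 0, -1]}, {"fingers": -1, "dp": [0, 0, 0], "rot": [0, 0, -1]}, {"fingers": -1, "dp": [0, 0, 0], "rot": [0, 0, -1]}, {"fingers": -1, "dp": [0, 0, 0], "rot": [0, 0, -1]}, {"fingers": -1, "dp": [0, 0, 0], "rot": [0, 0, -1]}]'

```text
t: 9.43
ee_pos: [560.9, 73.7, 241.5]
eef_rot: [-0.0, 0.089, 0.996, 0.0]
contact_force: [0.2, 0.3, -0.0]
gripper_width: 1.0
grip_force: 0.0
```

servo_tool --deltas '[{"fingers": -1, "dp": [0, 0, 0], "rot": [0, 0, -1]}, {"fingers": -1, "dp": [0, 0, 0], "rot": [0, 0, -0.7]}, {"fingers": -1, "dp": [0, 0, 0], "rot": [0, 0, 0]}, {"fingers": -1, "dp": [0, 0, 0], "rot": [0, 0, 0]}]'

```text
t: 9.93
ee_pos: [560.9, 73.7, 241.6]
eef_rot: [-0.0, -0.035, 0.999, 0.0]
contact_force: [0.6, -0.3, 0.1]
gripper_width: 1.001
grip_force: 0.0
```

```bash
python3 - <<'E'
from h import *
print(readout.state()['ee_pos'],np.degrees(toolR().as_matrix()[:2,0]))
w=snap('wrist','w4')
for q in blobs(w,(9,170,130),(17,255,255),(200,100,450,400),300): print(rect(q),cv2.contourArea(q),np.round(cast(w,*rect(q)[:2],103),1),[np.round(cast(w,*p,103)[:2]) for p in cv2.boxPoints(cv2.minAreaRect(q))])
E
```

```text
[560.88146163  73.69745789 241.62527111] [-57.15576771  -4.00306751]
[314.5, 223.5, 53.0, 73.0, 90.0] 3702.0 [560.   72.8 103. ] [array([543.,  46.]), array([539.,  97.]), array([578., 100.]), array([581.,  48.])]
```

View pics/w4.png

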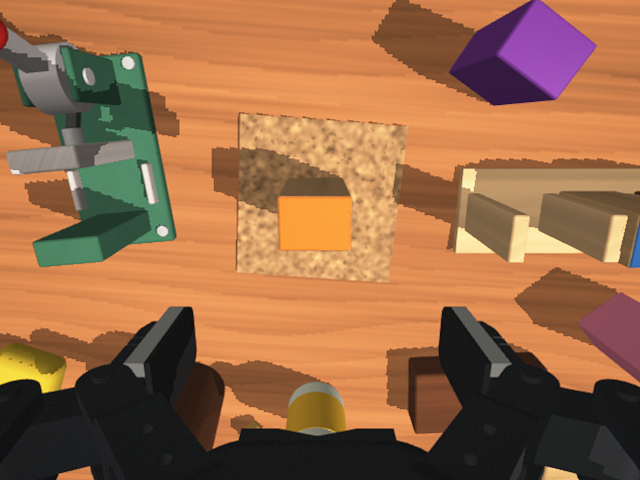

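The blank stands on the mat at (315,223) and is square to the tool. The jig is at the left: moving jaw (70,155), fixed jaw (93,240), lever (5,35). I'll hover over the jig and measure it before regrasping.

servo_tool --deltas '[{"fingers": -1, "dp": [0.05, -0.6, -0.1], "rot": [0, 0, 0]}, {"fingers": -1, "dp": [0.05, -1, -0.1], "rot": [0, 0, 0]}, {"fingers": -1, "dp": [0.05, -1, -0.1], "rot": [0, 0, 0]}, {"fingers": -1, "dp": [0.05, -1, -0.1], "rot": [0, 0, 0]}, {"fingers": -1, "dp": [0, -0.6, 0], "rot": [0, 0, 0]}, {"fingers": -1, "dp": [0, 0, 0], "rot": [0, 0, 0]}, {"fingers": -1, "dp": [0, 0, 0], "rot": [0, 0, 0]}]'

```text
t: 10.85
ee_pos: [564.8, -94.0, 257.6]
eef_rot: [-0.0, -0.036, 0.999, 0.0]
contact_force: [1.0, 0.2, -0.2]
gripper_width: 0.998
grip_force: 0.0
```

```bash
python3 - <<'E'
from h import *
print(readout.state()['ee_pos'])
w=snap('wrist','w5'); import pickle; pickle.dump(w,open('w5.pkl','wb'))
E
```

```text
[564.78432551 -93.98592342 257.59580081]
```

View pics/w5.png

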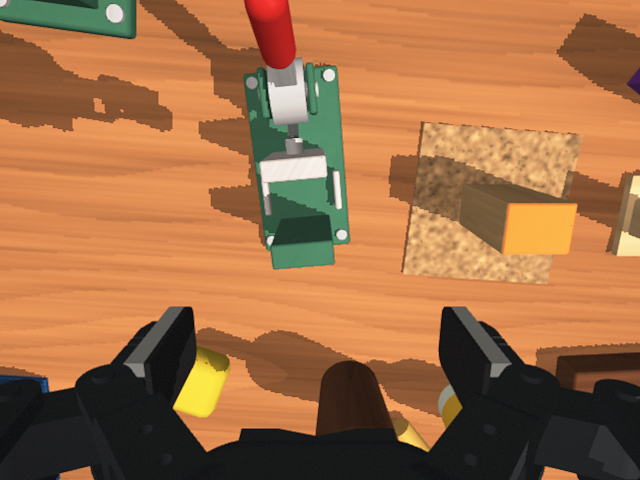

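The jig is clear in view: white moving jaw top at about (293,168), fixed jaw top at (303,255), red lever from (290,65) to (265,5). The blank stands on the mat at (540,228).

```bash
cat >> h.py <<'E'
def jaws(w,froi,mroi,z=104):
    out=[]
    for nm,lo,hi,roi in(('fixed',(60,70,85),(90,255,200),froi),('moving',(0,0,170),(179,50,255),mroi)):
        q=blobs(w,lo,hi,roi,100)[0]; p=cv2.boxPoints(cv2.minAreaRect(q))
        P=np.array([cast(w,*x,z)[:2] for x in p]); out.append((nm,rect(q),cv2.contourArea(q),P))
    return out
E
python3 - <<'E'
from h import *
import pickle; w=pickle.load(open('w5.pkl','rb'))
H=hsv(w)
for y,x in((255,303),(230,303),(168,293),(190,300),(180,300),(200,280),(245,270),(240,337)): print((x,y),H[y,x])
for o in jaws(w,(255,200,345,280),(250,140,335,190)): print(o[0],o[1],o[2],np.round(o[3],1).tolist())
print([(y,H[y,303].tolist()) for y in range(208,275,4)])
print([(y,H[y,293].tolist()) for y in range(150,196,3)])
E
```

```text
(303, 255) [ 71 106 140]
(303, 230) [72 99 59]
(293, 168) [ 12  19 240]
(300, 190) [ 72 104 144]
(300, 180) [ 71  97 134]
(280, 200) [ 72 101  86]
(270, 245) [ 54  26 156]
(337, 240) [ 72 107 143]
fixed [303.0, 234.0, 68.0, 82.0, 90.0] 2695.5 [[552.6, -134.2], [548.4, -74.5], [600.9, -69.8], [605.3, -132.4]]
moving [293.7, 172.1, 28.6, 66.2, 84.3] 1370.0 [[524.8, -137.0], [516.9, -90.7], [536.8, -87.1], [545.0, -134.3]]
[(208, [72, 108, 85]), (212, [72, 105, 85]), (216, [72, 103, 77]), (220, [73, 104, 59]), (224, [69, 99, 59]), (228, [71, 106, 58]), (232, [72, 105, 56]), (236, [73, 107, 55]), (240, [70, 101, 58]), (244, [71, 100, 125]), (248, [71, 105, 139]), (252, [71, 102, 140]), (256, [72, 106, 140]), (260, [72, 105, 139]), (264, [71, 106, 142]), (268, [13, 159, 238]), (272, [13, 156, 234])]
[(150, [12, 17, 149]), (153, [11, 18, 152]), (156, [13, 29, 104]), (159, [14, 27, 226]), (162, [14, 15, 247]), (165, [15, 17, 245]), (168, [12, 19, 240]), (171, [15, 19, 241]), (174, [14, 18, 244]), (177, [13, 17, 246]), (180, [53, 39, 164]), (183, [72, 106, 144]), (186, [71, 104, 144]), (189, [71, 105, 143]), (192, [71, 102, 143]), (195, [71, 103, 143])]
```

```bash
python3 - <<'E'
from h import *
import pickle; w=pickle.load(open('w5.pkl','rb'))
q=blobs(w,(60,70,112),(90,255,200),(262,239,334,280),100)
for x in q[:3]:
    print(rect(x),cv2.contourArea(x)); P=np.array([cast(w,*p,104)[:2] for p in cv2.boxPoints(cv2.minAreaRect(x))]);print(np.round(P,1).tolist())
# yaw from lines fitted to the base: screws (white dots)
for x in blobs(w,(0,0,180),(179,60,255),(240,60,355,250),25): print('white',rect(x),np.round(cast(w,*rect(x)[:2],12)[:2],1))
r=blobs(w,(0,150,60),(5,255,255),(235,0,310,75),100)[0];print('red',rect(r))
E
```

```text
[303.2, 254.6, 24.1, 62.7, 83.3] 1316.0
[[587.5, -126.4], [578.4, -80.0], [597.2, -76.4], [606.5, -123.5]]
white [294.1, 175.0, 35.2, 66.0, 83.3] [ 544.5 -116. ]
white [286.3, 91.4, 52.8, 36.2, 84.3] [ 471.  -127.1]
white [337.3, 189.5, 37.3, 5.8, 85.2] [555.3 -74.4]
white [328.5, 74.5, 11.0, 11.0, 90.0] [454.3 -90.7]
white [341.5, 234.5, 9.0, 9.0, 90.0] [599.2 -66.5]
white [269.6, 239.6, 4.7, 8.9, 18.4] [ 609.3 -136.5]
red [271.0, 32.7, 73.2, 42.9, 80.5]
```

```bash
cat >> h.py <<'E'
def inner(w,lo,hi,roi,top,z=104):
    "fit line to upper/lower border of the mask by column; world points of the edge's ends"
    m=cv2.inRange(hsv(w),np.array(lo),np.array(hi)); pts=[]
    for u in range(roi[0],roi[2]):
        r=np.flatnonzero(m[roi[1]:roi[3],u])
        if len(r): pts.append((u,roi[1]+(r[0]-.5 if top else r[-1]+.5)))
    vx,vy,x0,y0=cv2.fitLine(np.float32(pts),cv2.DIST_HUBER,0,.01,.01).ravel()
    f=lambda u:(u,y0+(u-x0)*vy/vx)
    return [f(roi[0]),f(roi[2])],np.array([cast(w,*f(u),z)[:2] for u in(roi[0],roi[2])])
E
python3 - <<'E'
from h import *
import pickle; w=pickle.load(open('w5.pkl','rb'))
a,A=inner(w,(60,70,112),(90,255,200),(278,236,328,256),True)
b,B=inner(w,(0,0,200),(179,60,255),(274,158,322,190),False)
c,C=inner(w,(0,0,200),(179,60,255),(274,150,322,185),True)
d,D=inner(w,(60,70,112),(90,255,200),(280,255,328,285),False)
n=lambda P:np.degrees(np.arctan2(*(P[1]-P[0])[::-1]))
for k,p,P in(('fix in',a,A),('mov in',b,B),('mov out',c,C),('fix out',d,D)): print(k,np.round(p,1).tolist(),np.round(P,1).tolist(),round(n(P),1))
u=(A[1]-A[0]);u/=np.linalg.norm(u);v=np.array([-u[1],u[0]]);print('gap',(A.mean(0)-B.mean(0))@v,'thick',(B.mean(0)-C.mean(0))@v,(D.mean(0)-A.mean(0))@v)
H=hsv(w)
# lateral extents of jaw tops
for row,lo,hi,r in((251,(60,70,112),(90,255,200),(262,345)),(168,(0,0,200),(179,60,255),(250,340))):
    m=cv2.inRange(H,np.array(lo),np.array(hi))[row]; k=np.flatnonzero(m[r[0]:r[1]])+r[0];print(row,k.min(),k.max(),len(k),[np.round(cast(w,x,row,104)[:2],1) for x in(k.min()-.5,k.max()+.5)])
E
```

```text
fix in [[278.0, 245.5], [328.0, 241.0]] [[586.5, -121.0], [580.3, -83.7]] 99.4
mov in [[274.0, 180.9], [322.0, 176.6]] [[538.1, -126.0], [532.5, -91.7]] 99.3
mov out [[274.0, 160.2], [322.0, 155.4]] [[523.4, -126.6], [517.6, -92.9]] 99.7
fix out [[280.0, 268.1], [328.0, 264.1]] [[604.4, -118.6], [598.6, -82.2]] 99.1
gap -48.50413005763412 thick -14.739052647231507 -18.1571268130748
251 272 332 61 [array([ 591.2, -125.7]), array([587.9, -79.7])]
168 261 326 66 [array([ 529.5, -136. ]), array([526.2, -89. ])]
```

```bash
python3 - <<'E'
from h import *
plan([560.2,73,220],down(np.radians(184)),5)
E
```

```text
[-0.04, 0.83, 0.19] [0.0, -0.0, 0.0]
[-0.04, 0.83, 0.19] [0.0, -0.0, 0.0]
[-0.04, 0.83, 0.19] [0.0, -0.0, 0.0]
[-0.04, 0.83, 0.19] [0.0, -0.0, 0.0]
[-0.04, 0.83, 0.19] [0.0, -0.0, 0.0]
```

servo_tool --deltas '[{"fingers": -1, "dp": [-0.04, 0.83, 0.19], "rot": [0, 0, 0]}, {"fingers": -1, "dp": [-0.04, 0.83, 0.19], "rot": [0, 0, 0]}, {"fingers": -1, "dp": [-0.04, 0.83, 0.19], "rot": [0, 0, 0]}, {"fingers": -1, "dp": [-0.04, 0.83, 0.19], "rot": [0, 0, 0]}, {"fingers": -1, "dp": [-0.04, 0.83, 0.19], "rot": [0, 0, 0]}, {"fingers": -1, "dp": [0, 0, 0], "rot": [0, 0, 0]}, {"fingers": -1, "dp": [0, 0, 0], "rot": [0, 0, 0]}]'

```text
t: 11.78
ee_pos: [560.9, 72.4, 219.9]
eef_rot: [0.0, -0.037, 0.999, -0.0]
contact_force: [0.3, -0.3, -0.1]
gripper_width: 1.0
grip_force: 0.0
```

```bash
python3 - <<'E'
from h import *
import pickle; w5=pickle.load(open('w5.pkl','rb'))
w=snap('wrist','w6')
for q in blobs(w,(9,170,130),(17,255,255),(200,100,450,400),300): print('blank',rect(q),np.round(cast(w,*rect(q)[:2],103),1))
q5=[x for x in blobs(w5,(9,170,130),(17,255,255),(480,180,600,280),300)][0]
q6=blobs(w,(9,170,130),(17,255,255),(200,100,450,400),300)[0]
print('blank top tri',tri([(w5,*rect(q5)[:2]),(w,*rect(q6)[:2])]))
def cor(c,roi): # rightmost corner of fixed-jaw top
    g=max(blobs(c,(60,70,112),(90,255,200),roi,100),key=cv2.contourArea); return g
g=cor(w,(0,180,175,290)); print(rect(g))
# seat check: project jaw corners by the estimate
u=np.array([np.cos(np.radians(9.3)),np.sin(np.radians(9.3))]);v=np.array([-u[1],u[0]]);s=np.array([559.7,-107.4])
cs=[[*(s+24*u+k*v),104] for k in(-24,24)]+[[*(s-24*u+k*v),104] for k in(-24,24)]
im=cv2.cvtColor(w['image'],cv2.COLOR_RGB2BGR)
for c in (cs): p=proj(w,c);print(np.round(p,1),np.round(proj(w5,c),1));cv2.circle(im,tuple(np.int32(np.round(p))),2,(0,0,255),-1)
cv2.imwrite('pics/w6c.png',cv2.resize(im[100:320,0:300],None,fx=2.5,fy=2.5,interpolation=cv2.INTER_NEAREST))
plan([560.2,73,61],down(np.radians(184)),6)
E
```

```text
blank [316.5, 231.0, 56.0, 79.0, 90.0] [559.6  72.7 103. ]
blank top tri (array([559.42472793,  72.7270698 , 103.95492742]), [0.0, 0.0])
[117.0, 214.5, 69.0, 98.0, 90.0]
[ 11.3 250.3] [269.7 246. ]
[ 82.7 244.1] [333.2 240.4]
[-11.1 177.7] [261.5 182.5]
[ 63.9 170.8] [327.8 176.5]
[0.0, 0.01, 0.66] [-0.0, 0.0, 0.0]
[0.0, 0.01, 0.66] [-0.0, 0.0, 0.0]
[0.0, 0.01, 0.66] [-0.0, 0.0, 0.0]
[0.0, 0.01, 0.66] [-0.0, 0.0, 0.0]
[0.0, 0.01, 0.66] [-0.0, 0.0, 0.0]
[0.0, 0.01, 0.66] [-0.0, 0.0, 0.0]
```

View pics/w6c.png

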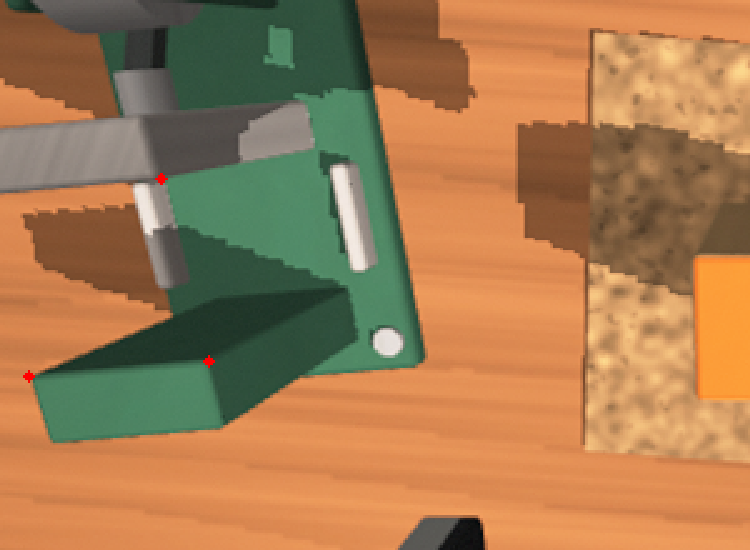

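The marked jaw corners fall on the real ones in this second view, (11,250), (83,244) and (64,171) in the full image. So the seat is at (559.7,-107.4), with jaw tops at 104 mm and yaw 9.3°. Regrasping the blank.

servo_tool --deltas '[{"fingers": -1, "dp": [0.01, 0.01, 0.5], "rot": [0, 0, 0]}, {"fingers": -1, "dp": [0.01, 0, 0.8], "rot": [0, 0, 0]}, {"fingers": -1, "dp": [0.01, 0, 0.9], "rot": [0, 0, 0]}, {"fingers": -1, "dp": [0, 0, 0.9], "rot": [0, 0, 0]}, {"fingers": -1, "dp": [0, 0, 0.6], "rot": [0, 0, 0]}, {"fingers": -1, "dp": [0, 0, 0.25], "rot": [0, 0, 0]}, {"fingers": -1, "dp": [0, 0, 0], "rot": [0, 0, 0]}, {"fingers": -1, "dp": [0, 0, 0], "rot": [0, 0, 0]}]'

```text
t: 12.82
ee_pos: [560.9, 71.8, 63.0]
eef_rot: [0.001, -0.036, 0.999, -0.0]
contact_force: [-0.9, -0.6, -0.6]
gripper_width: 0.998
grip_force: 0.0
```

servo_tool --deltas '[{"fingers": 1, "dp": [0, 0, 0], "rot": [0, 0, 0]}, {"fingers": 1, "dp": [0, 0, 0], "rot": [0, 0, 0]}, {"fingers": 1, "dp": [0, 0, 0], "rot": [0, 0, 0]}, {"fingers": 1, "dp": [0, 0, 0], "rot": [0, 0, 0]}, {"fingers": 1, "dp": [0, 0, 0], "rot": [0, 0, 0]}, {"fingers": 1, "dp": [0, 0, 0], "rot": [0, 0, 0]}]'

```text
t: 13.58
ee_pos: [560.6, 72.0, 62.6]
eef_rot: [0.001, -0.036, 0.999, -0.0]
contact_force: [-0.7, -0.8, 5.5]
gripper_width: 0.606
grip_force: 52.8
```

servo_tool --deltas '[{"fingers": 1, "dp": [0, 0, -0.3], "rot": [0, 0, 0]}, {"fingers": 1, "dp": [0, 0, -0.8], "rot": [0, 0, 0]}, {"fingers": 1, "dp": [0, 0, -0.9], "rot": [0, 0, 0]}, {"fingers": 1, "dp": [0, 0, -0.8], "rot": [0, 0, 0]}, {"fingers": 1, "dp": [0, 0, -0.3], "rot": [0, 0, 0]}, {"fingers": 1, "dp": [0, 0, 0], "rot": [0, 0, 0]}, {"fingers": 1, "dp": [0, 0, 0], "rot": [0, 0, 0]}]'

```text
t: 14.45
ee_pos: [558.9, 72.1, 184.1]
eef_rot: [-0.001, -0.036, 0.999, 0.0]
contact_force: [-1.0, -0.8, -1.1]
gripper_width: 0.603
grip_force: 52.3
```

```bash
python3 - <<'E'
from h import *
s=readout.state();print(s['ee_pos'],s['gripper_width'],np.degrees(np.arctan2(*toolR().as_matrix()[1::-1,0])))
w=snap('wrist')
q=blobs(w,(9,150,100),(17,255,255),(200,200,450,440),300)[0];print(rect(q))
p=s['ee_pos']
# top face upper (near) edge centre: should be blank x +20 along tool x
e,E=inner(w,(9,150,100),(17,255,255),(285,260,355,330),True,p[2]+42);print(np.round(e,1),np.round(E,1),'near edge in tool x',((E.mean(0)-p[:2])@toolR().as_matrix()[:2,0]))
plan([559.7,-107.4,p[2]],down(np.radians(189.3)),6)
E
```

```text
[558.85073058  72.10390424 184.11364915] 0.6032783183197064 -175.88608710961975
[317.0, 375.0, 124.0, 184.0, 90.0]
[[285.  312.5]
 [355.  312.5]] [[539.2  62.8]
 [537.8  81.7]] near edge in tool x 20.303085776339472
[0.05, -0.75, -0.0] [0.0, -0.0, -0.1]
[0.06, -0.75, -0.0] [0.0, -0.0, -0.1]
[0.07, -0.74, -0.0] [0.0, -0.0, -0.1]
[0.08, -0.74, -0.0] [0.0, -0.0, -0.1]
[0.09, -0.74, -0.0] [0.0, -0.0, -0.1]
[0.11, -0.74, -0.0] [0.0, -0.0, -0.1]
```

servo_tool --deltas '[{"fingers": 1, "dp": [0.04, -0.5, 0], "rot": [0, 0, -0.1]}, {"fingers": 1, "dp": [0.06, -0.8, 0], "rot": [0, 0, -0.1]}, {"fingers": 1, "dp": [0.07, -0.9, 0], "rot": [0, 0, -0.1]}, {"fingers": 1, "dp": [0.08, -0.9, 0], "rot": [0, 0, -0.1]}, {"fingers": 1, "dp": [0.09, -0.8, 0], "rot": [0, 0, -0.1]}, {"fingers": 1, "dp": [0.11, -0.56, 0], "rot": [0, 0, -0.1]}, {"fingers": 1, "dp": [0, 0, 0], "rot": [0, 0, 0]}, {"fingers": 1, "dp": [0, 0, 0], "rot": [0, 0, 0]}]'

```text
t: 15.5
ee_pos: [560.9, -106.8, 184.7]
eef_rot: [-0.001, -0.081, 0.997, 0.001]
contact_force: [1.0, -0.1, -0.7]
gripper_width: 0.6
grip_force: 52.5
```

```bash
python3 - <<'E'
from h import *
s=readout.state();print(s['ee_pos'],s['gripper_width'],np.degrees(np.arctan2(*toolR().as_matrix()[1::-1,0])))
plan([559.7,-107.4,s['ee_pos'][2]],down(np.radians(189.3)),1)
E
```

```text
[ 560.93025956 -106.77015724  184.73386393] 0.600323975857108 -170.74580607466748
[0.03, -0.01, 0.0] [0.01, -0.01, -0.01]
```

servo_tool --deltas '[{"fingers": 1, "dp": [0.02, -0.01, 0.4], "rot": [0, 0, 0]}, {"fingers": 1, "dp": [0, 0, 0.4], "rot": [0, 0, 0]}, {"fingers": 1, "dp": [0, 0, 0.4], "rot": [0, 0, 0]}, {"fingers": 1, "dp": [0, 0, 0.4], "rot": [0, 0, 0]}, {"fingers": 1, "dp": [0, 0, 0], "rot": [0, 0, 0]}]'

```text
t: 16.12
ee_pos: [559.5, -107.3, 119.7]
eef_rot: [-0.002, -0.081, 0.997, 0.001]
contact_force: [0.3, 0.5, -0.8]
gripper_width: 0.605
grip_force: 52.5
```

```bash
python3 - <<'E'
from h import *
s=readout.state();print(s['ee_pos'],s['contact_force'],s['moment'])
E
```

```text
[ 559.50184249 -107.34876049  119.68073207] [ 0.25221241  0.54754216 -0.76747878] [-0.05318191  0.02606128 -0.01335104]
```

Free of contact between the jaws, so I'll keep going down.

servo_tool --deltas '[{"fingers": 1, "dp": [0, 0, 0.4], "rot": [0, 0, 0]}, {"fingers": 1, "dp": [0, 0, 0.4], "rot": [0, 0, 0]}, {"fingers": 1, "dp": [0, 0, 0.25], "rot": [0, 0, 0]}, {"fingers": 1, "dp": [0, 0, 0.05], "rot": [0, 0, 0]}, {"fingers": 1, "dp": [0, 0, 0], "rot": [0, 0, 0]}]'

```text
t: 16.75
ee_pos: [560.8, -107.9, 77.7]
eef_rot: [0.0, -0.081, 0.997, 0.0]
contact_force: [0.4, 0.1, -1.5]
gripper_width: 0.6
grip_force: 52.5
```

servo_tool --deltas '[{"fingers": 1, "dp": [0, 0, 0.05], "rot": [0, 0, 0]}, {"fingers": 1, "dp": [0, 0, 0], "rot": [0, 0, 0]}]'

```text
t: 17.0
ee_pos: [560.9, -107.9, 75.9]
eef_rot: [0.0, -0.081, 0.997, -0.0]
contact_force: [0.1, -0.4, -1.7]
gripper_width: 0.604
grip_force: 52.5
```

servo_tool --deltas '[{"fingers": 1, "dp": [0, 0, 0.06], "rot": [0, 0, 0]}, {"fingers": 1, "dp": [0, 0, 0], "rot": [0, 0, 0]}]'

```text
t: 17.25
ee_pos: [560.6, -107.8, 73.1]
eef_rot: [-0.0, -0.081, 0.997, 0.0]
contact_force: [0.1, 0.4, -1.3]
gripper_width: 0.6
grip_force: 52.5
```

servo_tool --deltas '[{"fingers": 1, "dp": [0, 0, 0.04], "rot": [0, 0, 0]}, {"fingers": 1, "dp": [0, 0, 0], "rot": [0, 0, 0]}]'

```text
t: 17.5
ee_pos: [560.8, -107.8, 71.7]
eef_rot: [0.0, -0.081, 0.997, 0.0]
contact_force: [-0.3, 1.0, -2.3]
gripper_width: 0.604
grip_force: 52.5
```

servo_tool --deltas '[{"fingers": 1, "dp": [0, 0, 0.03], "rot": [0, 0, 0]}, {"fingers": 1, "dp": [0, 0, 0], "rot": [0, 0, 0]}]'

```text
t: 17.75
ee_pos: [560.9, -107.9, 71.6]
eef_rot: [0.0, -0.081, 0.997, -0.0]
contact_force: [-2.3, 1.1, 7.0]
gripper_width: 0.602
grip_force: 53.3
```

servo_tool --deltas '[{"fingers": 1, "dp": [0, 0, 0.03], "rot": [0, 0, 0]}, {"fingers": 1, "dp": [0, 0, 0], "rot": [0, 0, 0]}]'

```text
t: 18.0
ee_pos: [560.9, -107.9, 71.6]
eef_rot: [0.001, -0.081, 0.997, -0.0]
contact_force: [-5.2, 0.5, 13.6]
gripper_width: 0.602
grip_force: 54.3
```

servo_tool --deltas '[{"fingers": -1, "dp": [0, 0, 0], "rot": [0, 0, 0]}, {"fingers": -1, "dp": [0, 0, 0], "rot": [0, 0, 0]}, {"fingers": -1, "dp": [0, 0, 0], "rot": [0, 0, 0]}, {"fingers": -1, "dp": [0, 0, 0], "rot": [0, 0, 0]}, {"fingers": -1, "dp": [0, 0, -0.4], "rot": [0, 0, 0]}, {"fingers": -1, "dp": [0, 0, -0.8], "rot": [0, 0, 0]}, {"fingers": -1, "dp": [0, 0, -0.9], "rot": [0, 0, 0]}, {"fingers": -1, "dp": [0, 0, -0.9], "rot": [0, 0, 0]}]'

```text
t: 19.0
ee_pos: [560.8, -107.9, 191.6]
eef_rot: [0.0, -0.081, 0.997, -0.0]
contact_force: [0.7, 0.6, 0.1]
gripper_width: 1.001
grip_force: 0.0
```

servo_tool --deltas '[{"fingers": -1, "dp": [0, 0, -0.9], "rot": [0, 0, 0]}, {"fingers": -1, "dp": [0, 0, -0.5], "rot": [0, 0, 0]}, {"fingers": -1, "dp": [0, 0, 0], "rot": [0, 0, 0]}, {"fingers": -1, "dp": [0, 0, 0], "rot": [0, 0, 0]}]'

```text
t: 19.5
ee_pos: [560.4, -107.7, 244.8]
eef_rot: [-0.0, -0.081, 0.997, 0.0]
contact_force: [-0.7, -0.5, 0.0]
gripper_width: 1.001
grip_force: 0.0
```

```bash
python3 - <<'E'
from h import *
print(readout.state()['ee_pos'])
w=snap('wrist','w7')
q=blobs(w,(9,170,130),(17,255,255),(200,100,450,330),300)[0];p=cast(w,*rect(q)[:2],112);print(rect(q),np.round(p,1))
u=np.array([np.cos(np.radians(189.3)),np.sin(np.radians(189.3))]);v=np.array([-u[1],u[0]]);d=p[:2]-[559.7,-107.4];print('jig x,y',d@u,d@v)
r=blobs(w,(0,150,60),(5,255,255),(200,0,440,200),100)[0];print('red',rect(r))
s=np.array([559.7,-107.4])
for k in(55,92,126):
    e=np.radians(75);P=[*(s+(86+k*np.cos(e))*u),60+k*np.sin(e)];print(k,np.round(P),np.round(proj(w,P)))
E
```

```text
[ 560.40918534 -107.74069447  244.81388481]
[316.0, 227.0, 54.0, 74.0, 90.0] [ 560.5 -107.5  112. ]
jig x,y -0.7633396091043358 0.2558924599615031
red [315.0, 37.0, 74.0, 44.0, 90.0]
55 [ 461. -124.  113.] [316.  70.]
92 [ 451. -125.  149.] [316.  42.]
126 [ 443. -127.  182.] [316.   7.]
```

View pics/w7.png

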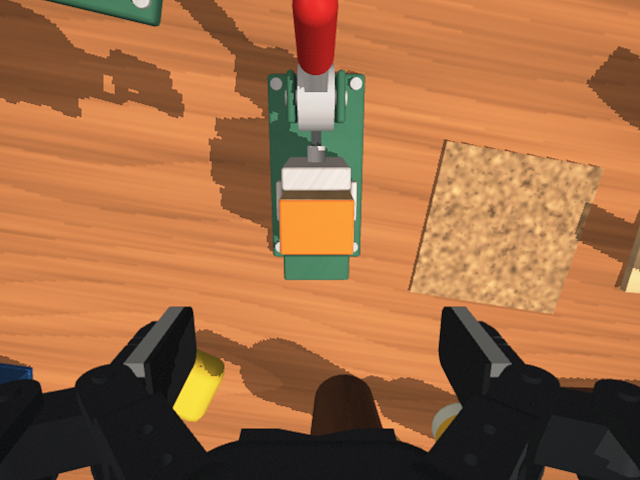

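The blank stands in the seat, with its orange end at (316,227), 0.8 mm from the centre. The lever is open at (316,37), where predicted. Next I'll shut the fingers, tilt, and plan the lever arc.

```bash
cat > lev.py <<'E'
from h import *
S=np.array([559.7,-107.4,0]);u=np.array([np.cos(np.radians(189.3)),np.sin(np.radians(189.3)),0]);up=np.array([0,0,1.])
T=down(np.radians(189.3),.45)
def tcp(e,r=85,d=17): return S+u*(86+r*np.cos(e)-d*np.sin(e))+up*(60+r*np.sin(e)+d*np.cos(e))
def jig(p): v=np.cross(up,u);q=np.array(p)-S;return np.round([q@u,q@v,q[2]],1)
E
python3 - <<'E'
from lev import *
print(jig(readout.state()['ee_pos']))
a=tcp(1.309,85,38);print(jig(a));plan(a,T,5)
es=np.linspace(1.309,-0.05,12);P=[a]+[tcp(e) for e in es]
for k in range(12): print(round(es[k],2),jig(P[k+1]),np.round(T.inv().apply(P[k+1]-P[k])/40,2).tolist())
E
```

```text
[ -0.4   0.3 244.3]
[ 71.3  -0.  151.9]
[0.36, 0.0, 0.46] [0.0, 0.6, -0.0]
[0.31, 0.0, 0.49] [0.0, 0.6, -0.0]
[0.27, 0.0, 0.52] [0.0, 0.6, -0.0]
[0.22, 0.0, 0.54] [0.0, 0.6, -0.0]
[0.17, 0.0, 0.56] [0.0, 0.6, -0.0]
1.31 [ 91.6   0.  146.5] [0.4, -0.0, 0.34]
1.19 [102.2  -0.  145.2] [0.22, 0.0, 0.15]
1.06 [112.6   0.  142.5] [0.2, -0.0, 0.17]
0.94 [122.5   0.  138.6] [0.18, 0.0, 0.2]
0.81 [131.9  -0.  133.5] [0.16, 0.0, 0.22]
0.69 [140.6   0.  127.3] [0.13, -0.0, 0.23]
0.57 [148.5  -0.  120. ] [0.1, 0.0, 0.25]
0.44 [155.4  -0.  111.9] [0.07, 0.0, 0.26]
0.32 [161.3   0.  102.9] [0.03, -0.0, 0.27]
0.2 [166.    0.   93.3] [0.0, -0.0, 0.27]
0.07 [169.5  -0.   83.2] [-0.03, 0.0, 0.27]
-0.05 [171.7  -0.   72.7] [-0.06, -0.0, 0.26]
```

servo_tool --deltas '[{"fingers": 1, "dp": [0, 0, 0], "rot": [0, 0, 0]}, {"fingers": 1, "dp": [0.36, 0, 0.46], "rot": [0, 0.6, 0]}, {"fingers": 1, "dp": [0.31, 0, 0.49], "rot": [0, 0.6, 0]}, {"fingers": 1, "dp": [0.27, 0, 0.52], "rot": [0, 0.6, 0]}, {"fingers": 1, "dp": [0.22, 0, 0.54], "rot": [0, 0.6, 0]}, {"fingers": 1, "dp": [0.17, 0, 0.56], "rot": [0, 0.6, 0]}, {"fingers": 1, "dp": [0, 0, 0], "rot": [0, 0, 0]}, {"fingers": 1, "dp": [0, 0, 0], "rot": [0, 0, 0]}]' --newtons 30

```text
t: 20.55
ee_pos: [490.7, -119.3, 153.1]
eef_rot: [-0.222, -0.079, 0.972, -0.018]
contact_force: [-0.6, 0.0, 0.1]
gripper_width: -0.006
grip_force: 0.0
```

```bash
python3 - <<'E'
from lev import *
s=readout.state();print(jig(s['ee_pos']),s['contact_force'],s['gripper_width'],np.round((toolR().inv()*T).as_rotvec(),3))
E
```

```text
[ 70.    0.6 153.1] [-0.64854162  0.0141881   0.1436844 ] -0.006369481954977891 [ 0.     0.002 -0.   ]
```

In position and free of contact; pushing the lever.

servo_tool --deltas '[{"fingers": 1, "dp": [0.4, 0, 0.34], "rot": [0, 0, 0]}, {"fingers": 1, "dp": [0.22, 0, 0.15], "rot": [0, 0, 0]}, {"fingers": 1, "dp": [0.2, 0, 0.17], "rot": [0, 0, 0]}, {"fingers": 1, "dp": [0.18, 0, 0.2], "rot": [0, 0, 0]}, {"fingers": 1, "dp": [0.16, 0, 0.22], "rot": [0, 0, 0]}]'

```text
t: 21.18
ee_pos: [432.1, -129.2, 135.2]
eef_rot: [-0.22, -0.079, 0.972, -0.018]
contact_force: [7.5, 2.8, 4.4]
gripper_width: 0.0
grip_force: 4.2
```

```bash
python3 - <<'E'
from lev import *
s=readout.state();print(jig(s['ee_pos']),s['contact_force'])
E
```

```text
[129.4   0.9 135.2] [7.51431605 2.75258404 4.38334114]
```

servo_tool --deltas '[{"fingers": 1, "dp": [0.13, 0, 0.23], "rot": [0, 0, 0]}, {"fingers": 1, "dp": [0.1, 0, 0.25], "rot": [0, 0, 0]}, {"fingers": 1, "dp": [0.07, 0, 0.26], "rot": [0, 0, 0]}, {"fingers": 1, "dp": [0.03, 0, 0.27], "rot": [0, 0, 0]}, {"fingers": 1, "dp": [0, 0, 0.27], "rot": [0, 0, 0]}, {"fingers": 1, "dp": [-0.03, 0, 0.27], "rot": [0, 0, 0]}, {"fingers": 1, "dp": [-0.06, 0, 0.26], "rot": [0, 0, 0]}, {"fingers": 1, "dp": [0, 0, 0], "rot": [0, 0, 0]}]'

```text
t: 22.18
ee_pos: [390.1, -135.4, 72.5]
eef_rot: [-0.223, -0.079, 0.971, -0.018]
contact_force: [0.4, 0.1, -0.3]
gripper_width: 0.001
grip_force: 0.0
```

```bash
python3 - <<'E'
from lev import *
s=readout.state();print(jig(s['ee_pos']),s['contact_force'])
E
```

```text
[171.9   0.2  72.5] [ 0.38074689  0.08125905 -0.34132338]
```

servo_tool --deltas '[{"fingers": 1, "dp": [0.2, 0, -0.4], "rot": [0, 0, 0]}, {"fingers": 1, "dp": [0.3, 0, -0.8], "rot": [0, 0, 0]}, {"fingers": 1, "dp": [0, 0, -0.9], "rot": [0, 0, 0]}, {"fingers": 1, "dp": [0, 0, -0.9], "rot": [0, -0.6, 0]}, {"fingers": 1, "dp": [-0.5, 0, -0.8], "rot": [0, -0.8, 0]}, {"fingers": 1, "dp": [-0.9, 0, -0.4], "rot": [0, -0.8, 0]}, {"fingers": 1, "dp": [-0.9, 0, 0], "rot": [0, -0.8, 0]}, {"fingers": 1, "dp": [0, 0, 0], "rot": [0, 0, 0]}]'

```text
t: 23.18
ee_pos: [527.6, -113.3, 216.1]
eef_rot: [0.0, -0.081, 0.997, -0.0]
contact_force: [-0.7, 0.3, -0.5]
gripper_width: -0.001
grip_force: 0.0
```

```bash
python3 - <<'E'
from lev import *
s=readout.state();print(jig(s['ee_pos']),s['contact_force'])
w=snap('wrist');sd=snap('side')
q=blobs(w,(9,170,130),(17,255,255),(150,60,500,400),300);
for x in q: print('blank',rect(x),jig(cast(w,*rect(x)[:2],112)))
for nm,c in(('w',w),('s',sd)):
  for e in(1.309,-.1,-.19): print(nm,e,[np.round(proj(c,S+u*(86+k*np.cos(e))+up*(60+k*np.sin(e)))).tolist() for k in(55,90,126)])
  for x in blobs(c,(0,150,60),(5,255,255),None,60): print(nm,'red',rect(x))
a=w['image'];b=sd['image'][190:350,220:420];b=cv2.resize(b,(600,480),interpolation=cv2.INTER_NEAREST)
o=np.hstack([a,b]);o=cv2.resize(o,(800,310));cv2.imwrite('pics/end.png',cv2.cvtColor(o,cv2.COLOR_RGB2BGR))
E
```

```text
[ 32.6   0.6 216.1] [-0.74340299  0.30483468 -0.51964579]
blank [316.5, 286.0, 46.0, 79.0, 90.0] [  0.2   0.2 112. ]
w 1.309 [[317.0, 125.0], [317.0, 107.0], [316.0, 80.0]]
w -0.1 [[317.0, 63.0], [317.0, 8.0], [317.0, -52.0]]
w -0.19 [[317.0, 65.0], [317.0, 13.0], [317.0, -42.0]]
w red [316.0, 29.5, 59.0, 30.0, 90.0]
s 1.309 [[300.0, 271.0], [297.0, 261.0], [294.0, 251.0]]
s -0.1 [[289.0, 298.0], [278.0, 306.0], [267.0, 315.0]]
s -0.19 [[289.0, 299.0], [279.0, 308.0], [268.0, 318.0]]
s red [245.6, 341.7, 40.3, 17.0, 62.4]
s red [278.5, 309.5, 8.5, 26.9, 45.0]
```

View pics/end.png

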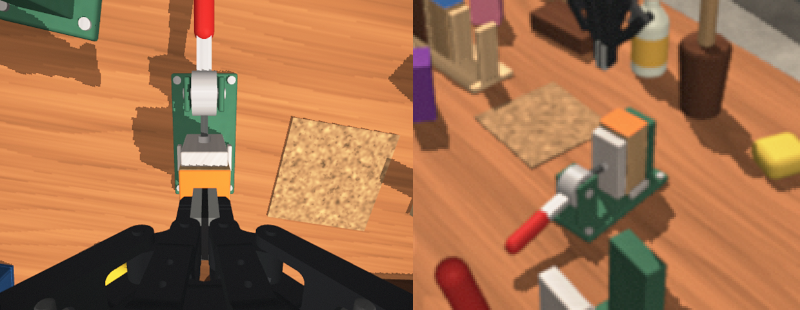

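The lever is down: its red grip is at (278,309) in the side view, which matches the closed stop. The blank is upright against the fixed jaw, and the arm is clear above. Handing in.

```bash
python3 -c "
from rig import job_done
print(job_done())"
```

```text
the job is handed in; nothing more can be done
None
```

I handed the job in with the blank clamped upright in the small jig, the lever snapped to its closed stop and the arm clear, about 23 s in; the judge returned no verdict.

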